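# Seat a chip cartridge under the reader's clip and hold it on the contacts

### The arm

A 6-joint arm with a two-finger parallel gripper is mounted at the origin on a cart in front of the work surface, level with it; the furniture and walls round the work are solid. World frame = base frame: x ahead of the robot, y to its left, z up, the work surface at z = 0. Lengths are in m, angles in rad, forces in N, time in s.
With the tool pointing down it reaches from about 0.3 to 0.85 m from the base axis. Payload 5.4 kg.
Tool frame: the origin (TCP) lies midway between the tips of the shut fingers; the grasp point (between the pads) lies 19 mm behind it (grasp_offset is the distance from the TCP to the grasp point, in m); z points along the fingers, y is the line along which they close (so a half turn about z gives the same grasp; the last joint's range is limited). The gripper opens to 85 mm and grips with 20 to 120 N. Pads are 22 mm wide; open, the fingers measure 114 mm over their backs; the gripper's body (76 mm by 85 mm) begins 54 mm behind the grasp point. The pads swing forward as they close: fully open they stand 13 mm farther back than shut.
Start: joints at [-1.41, 0.158, 1.597, -0, 1.386, -0.21], TCP at [0.208, -0.536, 0.231] pointing down, gripper open.
Joint ranges: [-2.91, 2.91], [-0.94, 2.29], [0.18, 2.7], [-1.29, 4.43], [0.17, 2.64], [-3, 3]. Speed limits (rad/s): [2.57, 2.57, 3.14, 3.14, 3.14, 3.14].

### API

Orientations are given as [roll, pitch, yaw] about the fixed x, y, z axes, in that order (R = Rz(yaw) Ry(pitch) Rx(roll)).
In Python, from workcell import * gives the robot as it stands.
- The arm moves only by the shell command python3 -m crank 'ROWS' [OPENING]. ROWS is JSON, a list that holds one entry, the list of rows, each a list of 6 numbers: the shift along the world's x, y, z in cm, then the turn, a rotation vector about the world's x, y, z in rad. In form: [[[tx, ty, tz, rx, ry, rz], ...]]. A call has exactly 5 rows; each row shifts and turns the commanded pose from where the row before left it; what a row does not reach is not made up. A row lasts 1/8 s, in which the tool goes at most 62.5 mm and 10.7 degrees, less where a joint would pass 70% of its speed; a pose out of reach is approached as far as the arm can. A call with a gripper value outside its range is refused whole. OPENING is the opening, from -1 (shut) to 1 (fully open), set as the call begins (- or left out, the last holds). The fingers move at their own pace and stop on an object; the grip force is fixed at half the most. Time passes only in rows, so rows that do not move let the fingers close, or fill a call up. It gives the time, the measured TCP pose, the force, the opening and the grip force at its end, in the units of the state.
- read_state(): the state, without advancing time (a new reading comes with each control period).
- grab_frame(name): name is "scene" or "side" or "wrist"; returns a dict with "image" (480x640x3 uint8, red, green, blue), "z_map" (480x640 float32, m along the optical axis (not along the pixel's ray), 0 where there is no reading), "intrinsics" (3x3 intrinsics, pixels), "world_to_cam" (4x4, takes a point from world to camera coordinates). Camera axes: x right, y down, z forward; pixel columns grow to the right and rows downward; lengths in m; the calibration is good to about 2 mm. A picture is of the moment at which its call begins.
- sign_off(): hands the job in; it is judged then, once.
The state is a dict: "t": time; "joint_pos": joint angles; "qvel": joint speeds; "tau": joint torques, N m; "tcp_pos": TCP position; "tool_rot": TCP orientation; "contact_force": force on the tool from outside, world axes, zero at the start; "torque": the same for the moment, N m; "finger_gap": finger opening in m; "grip_force": force on a finger pad.
Only numpy, scipy, OpenCV 4.12 (cv2) and the standard library are available. Lean on these libraries where they do the work, as an engineer would, in place of code of your own. Each camera call takes 0.05 s, during which the arm holds its last target. There are 200 camera calls.

### The job

Lift the dust cover off the chip reader and set it down upright on the free bench. Then pick up the chip cartridge, tuck its thin tongue fully home under the reader's sprung steel clip without lifting the clip, and press the cartridge flat onto the spring contacts for the contact check. Finish while still gripping the cartridge and holding it pressed flat; leave the other things on the bench where they are.

Things in the scene. Friction and masses are not known exactly. Their poses are not given: they have to be found in the camera images.
- reader: Chip reader, fixed: low white box with a blue band, 206 (x) x 150 (y) mm, grey deck 34 mm above the bench. Origin on the bench under its centre; x = the way the cartridge is pushed in (display strip at the -x end), z up. All mm below are in this frame. On the deck lies a dark bed frame, x = -48 to +92, y = -48 to +48, its floor at z = 38. Fully home, the cartridge's origin is at (16, 0, 38), axes alike.
- bed_mid (a point): Middle of the bed's floor between its two guide rails: reader (-3, 0, 38) mm. The rails run along x from -40 to +34; between them is 64 mm (y = -32 to +32) for the 60 mm cartridge, and their tops flare outward at 45 degrees up to z = 46.
- bed_stop (a point): Foot of the middle of the back stop's face, which the tongue tip meets when fully home: reader (66, 0, 38) mm. The stop is 6 mm high; the clip lies on top of it.
- clip_lip (a point): Front of the clip's flat underside as it lies at rest (a point fixed on the reader): reader (46, 0, 44) mm, 6 mm above the bed's floor. Ahead of it a flared lip rises to z = 49 at x = +40.
- clip (a joint): Steel spring clip, 60 mm wide, 2 mm thick, hinged behind the back stop (hinge line at reader x = +84, z = 45.5 mm) and lapped 20 mm over the bed ahead of the stop. Rad: 0 = flat at rest, grows as the lip is lifted (0.1 is about 4 mm at the lip). Springs hold it down with about 2 N at the lip.
- contacts (a joint): Spring contact strip, dark with gold pins, 14 (x) x 44 (y) mm, centred at reader x = -10, y = 0 mm, under the grip of a cartridge that is home. In m: 0 = free, 4 mm proud of the bed's floor (3.6 N up); 0.004 = pressed flush (7.2 N). Until pressed it holds the cartridge's rear up, so the tongue goes in nose down by 3 to 4 degrees.
- cartridge: Chip cartridge, 50 g. White plate 60 mm wide, 5 mm thick, x = -50 to +28 mm; then a tongue 52 wide, 3 thick, flush with the underside, to x = +50. Orange upright grip centred at x = -26: 12 thick (x), 36 wide (y), top 34 above the underside; dark window ahead of it. Origin: centre of the underside, x to the tongue tip, z up. Lies on the bench, left or right of the reader's front.
- tongue_tip (a point): Middle of the tongue's front edge at the underside: cartridge frame x = +50, y = 0, z = 0 mm.
- cover: Dust cover, 150 g: smoky see-through hood, 150 (x) x 108 (y) mm, top 36 mm above its rim, 3 mm walls; dark upright grip on the middle of the top, 12 thick (x), 44 wide (y), 36 to 64 mm above the rim. Origin: centre of the lower rim, z up. Stands loose on the reader's deck at reader (22, 0, 34) mm, 2 mm play; lift straight up 20 mm to clear. The bench round world x = 0.60, y = -0.37 m is free for it.
- lab_timer: Bystander: white timer 62 x 68 x 20 mm lying on the bench, left or right of the reader's front. Origin at the centre of its underside.
- pen_1: Bystander: white and red pen, 145 mm long, 9 mm thick, lying across the near edge of the bench in front of the reader. Origin at its middle.
- foil_parcel: Bystander: foil-wrapped parcel 73 x 111 x 42 mm, behind the reader to the left. Origin at the centre of its underside.
- beaker: Bystander: clear beaker, 55 mm across, 67 mm high, behind the reader to the right. Origin at the centre of its underside.
- notebook_1: Bystander: dark blue notebook 182 x 132 x 14 mm, at the right near corner. Origin at the centre of its underside.

How it is judged:
By the outcome, as a careful person would: the job done as asked, in the order asked, and still so for the second after the job is handed in, while the arm keeps its last pose, push and grip.
It also fails if it takes over 58 s, if anything falls off the work surface, if the arm or the gripper's body presses on something with over 40 N, if the wrist force passes 120 N, or if a joint passes its speed limit or range.

## Working session

There is one attempt and no reset: what is moved stays moved. The work goes in short steps, Python scripts to look and compute and a shell command to move; the robot and the scene stay as the last step left them, time stands still between calls to the robot, and variables do not carry over. Pictures are saved under pics/ and viewed, at most 10 in all, crops included, and the job is handed in when it is done.

```bash
ls; mkdir -p pics
cat > h.py <<'E'
from workcell import *
import numpy as np, cv2
def snap(n,f):
    d=grab_frame(n); cv2.imwrite('pics/'+f,d['image'][:,:,::-1]); np.savez('pics/'+f+'.npz',**d); return d
def load(f): return dict(np.load('pics/'+f+'.npz'))
def world(d):
    z=d['z_map'];K=d['intrinsics'];v,u=np.mgrid[:480,:640]
    p=np.stack([(u-K[0,2])/K[0,0]*z,(v-K[1,2])/K[1,1]*z,z,np.ones_like(z)],-1)
    w=p@np.linalg.inv(d['world_to_cam']).T
    w[z==0]=np.nan
    return w[...,:3]
def px(d,P):
    c=d['world_to_cam']@np.append(P,1);q=d['intrinsics']@c[:3];return q[:2]/q[2]
E
python3 - <<'E'
from h import *
for n in ('scene','side'):
    d=snap(n,n+'0.png'); print(n,np.linalg.inv(d['world_to_cam']).round(3).tolist(),d['intrinsics'][0,0])
s=read_state(); print({k:np.round(v,3).tolist() for k,v in s.items()})
a=cv2.imread('pics/scene0.png');
E
```

```text
pics
scene [[-0.651, -0.31, 0.693, -0.225], [-0.759, 0.282, -0.587, 0.535], [-0.014, -0.908, -0.419, 0.536], [0.0, 0.0, 0.0, 1.0]] 492.2058888191147
side [[-0.722, -0.427, 0.545, -0.135], [-0.692, 0.44, -0.572, 0.603], [0.005, -0.79, -0.613, 0.837], [0.0, 0.0, 0.0, 1.0]] 550.5556068163892
{'t': 0.1, 'joint_pos': [-1.41, 0.159, 1.598, 0.0, 1.386, -0.21], 'qvel': [0.0, -0.001, -0.004, -0.001, -0.0, -0.0], 'tau': [0.0, -39.699, -33.234, -0.0, 0.004, 0.0], 'tcp_pos': [0.208, -0.535, 0.23], 'tool_rot': [-3.14, -0.0, 0.371], 'contact_force': [-0.595, 0.489, -0.352], 'torque': [-0.043, 0.04, 0.029], 'grip_force': 0.0, 'finger_gap': 0.085}
```

View pics/side0.png

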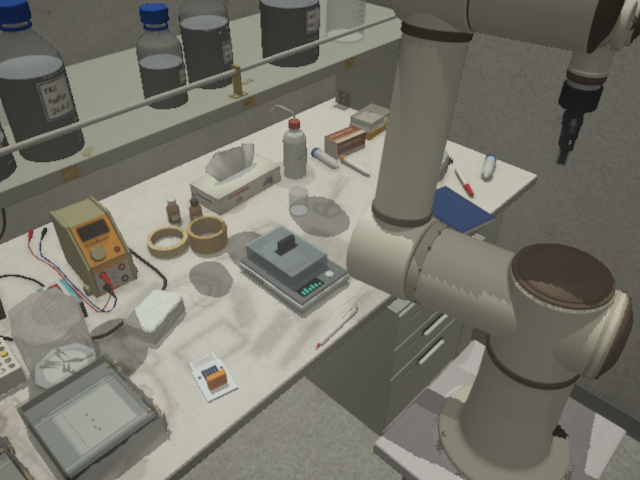

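View pics/scene0.png

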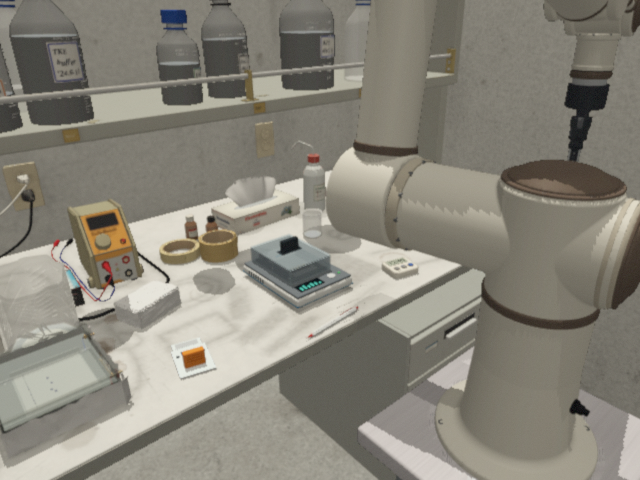

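Side view: cartridge at about (213,378), covered reader at (292,262), pen at (337,327). Scene view: timer at (400,265), cartridge at (193,357), cover grip at (289,245).

Run:
```python
from h import *
for f,bc,br in (('side0.png',(175,340,250,410),(230,215,360,310)),('scene0.png',(160,330,225,385),(235,230,360,310))):
    d=load(f);w=world(d);im=d['image'].astype(int)
    hsv=cv2.cvtColor(d['image'],cv2.COLOR_RGB2HSV)
    def box(b):
        m=np.zeros((480,640),bool);m[b[1]:b[3],b[0]:b[2]]=1;return m
    o=box(bc)&(hsv[...,1]>170)&(hsv[...,0]<20)
    P=w[o];print(f,'orange n',o.sum(),'min',np.nanpercentile(P,3,0).round(4),'max',np.nanpercentile(P,97,0).round(4))
    t=P[P[:,2]>0.031][:,:2].astype(np.float32)
    if len(t)>5: print(' top rect',len(t),cv2.minAreaRect(t*1000))
    m=box(bc)&(w[...,2]>0.0025)
    print(' cart rect',m.sum(),cv2.minAreaRect((w[m][:,:2]*1000).astype(np.float32)))
    m=box(br)&(w[...,2]>0.012)
    print(' reader rect',m.sum(),cv2.minAreaRect((w[m][:,:2]*1000).astype(np.float32)))
    z=w[box(br)][:,2]; print(' z hist',np.histogram(z[~np.isnan(z)],bins=np.arange(-.005,.11,.005))[0])
    for lo,hi in((.031,.037),(.066,.073),(.092,.102)):
        m=box(br)&(w[...,2]>lo)&(w[...,2]<hi);p=(w[m][:,:2]*1000).astype(np.float32)
        if len(p)>5: print('  band',lo,len(p),cv2.minAreaRect(p))
# rectified tops
d=load('side0.png')
def ortho(x0,x1,y0,y1,z,s):
    X=np.arange(x1,x0,-s);Y=np.arange(y1,y0,-s)
    g=np.stack(np.meshgrid(X,Y,indexing='ij')+[np.full((len(X),len(Y)),z)] if 0 else [*np.meshgrid(X,Y,indexing='ij'),np.full((len(X),len(Y)),z),np.ones((len(X),len(Y)))],-1)
    c=g@d['world_to_cam'].T;q=c[...,:3]@d['intrinsics'].T
    q=(q[...,:2]/q[...,2:]).astype(np.float32)
    return cv2.remap(d['image'],q[...,0],q[...,1],cv2.INTER_LINEAR)[:,:,::-1]
A=ortho(.35,.75,-.1,.4,.0,.001)
B=ortho(.35,.75,-.2,.09,.034,.001)
cv2.imwrite('pics/o.png',np.hstack([A,B]));print(A.shape,B.shape)
```

```text
side0.png orange n 0 min [nan nan nan] max [nan nan nan]
 cart rect 1794 ((460.0843505859375, 263.34185791015625), (143.03610229492188, 169.72653198242188), 49.33235549926758)
 reader rect 5979 ((438.5108642578125, -12.837173461914062), (183.5472412109375, 423.0937805175781), 78.93270874023438)
 z hist [1898 4333   70  100  172  218  309  848  815  131  144  127  145  143
  622 1396   45   32   26   34   68   11]
  band 0.031 1391 ((543.857421875, -32.862083435058594), (203.50888061523438, 145.25669860839844), 0.1271248310804367)
  band 0.066 1834 ((565.9691162109375, -33.78440856933594), (111.76803588867188, 153.8594512939453), 89.29634857177734)
  band 0.092 98 ((564.3731689453125, -31.990678787231445), (12.699570655822754, 43.985107421875), 1.158064603805542)
scene0.png orange n 306 min [0.417  0.2564 0.0092] max [0.4291 0.2861 0.0343]
 top rect 85 ((425.3355407714844, 270.8172607421875), (32.57619857788086, 12.865249633789062), 78.98200225830078)
 cart rect 1157 ((465.13519287109375, 257.6029052734375), (65.68480682373047, 132.8269805908203), 76.02371215820312)
 reader rect 5031 ((519.2473754882812, -18.826385498046875), (232.2753143310547, 642.3597412109375), 62.8782958984375)
 z hist [2800 1950  108  229  273  285  327 1084  341  172  161  161  166  164
  885  523   37   35   38   42   55    0]
  band 0.031 1279 ((595.4539184570312, -37.268043518066406), (147.79676818847656, 314.2406921386719), 88.67200469970703)
  band 0.066 1358 ((561.1730346679688, -35.54520797729492), (110.79927825927734, 154.8495330810547), 89.3779067993164)
  band 0.092 78 ((561.7330932617188, -35.153709411621094), (14.664403915405273, 43.48863983154297), 6.126680374145508)
(400, 500, 3) (400, 291, 3)
  return np.nanmean(a, axis, out=out, keepdims=keepdims)
```

View pics/o.png

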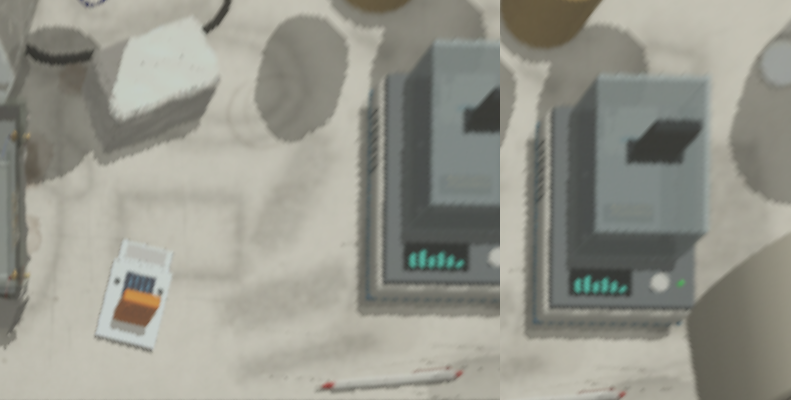

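Orthophoto (1 mm/px): reader aligned with the world axes, cover on it; cartridge grip near (138,300) with the tongue pointing away and slightly right (yaw about -0.2). Moving above the cover.

```bash
R='[2.37,3.35,-0.2,0,0,0.08]'
python3 -m crank '[[[2.37,3.35,-0.2,0,0,0.08],[2.37,3.35,-0.2,0,0,0.08],[2.37,3.35,-0.2,0,0,0.08],[2.37,3.35,-0.2,0,0,0.08],[2.37,3.35,-0.2,0,0,0.08]]]' 1
python3 -m crank '[[[2.37,3.35,-0.2,0,0,0.08],[2.37,3.35,-0.2,0,0,0.08],[2.37,3.35,-0.2,0,0,0.08],[2.37,3.35,-0.2,0,0,0.08],[2.37,3.35,-0.2,0,0,0.08]]]'
python3 -m crank '[[[2.37,3.35,-0.2,0,0,0.08],[2.37,3.35,-0.2,0,0,0.08],[2.37,3.35,-0.2,0,0,0.08],[2.37,3.35,-0.2,0,0,0.08],[2.37,3.35,-0.2,0,0,0.08]]]'
python3 -m crank '[[[0,0,0,0,0,0],[0,0,0,0,0,0],[0,0,0,0,0,0],[0,0,0,0,0,0],[0,0,0,0,0,0]]]'
python3 - <<'E'
from h import *
d=snap('wrist','w1.png');w=world(d);s=read_state();print(s['tcp_pos'],s['tool_rot'])
for lo,hi in((.031,.037),(.066,.073),(.092,.102)):
    m=(w[...,2]>lo)&(w[...,2]<hi);p=(w[m][:,:2]*1000).astype(np.float32)
    if len(p)>5: print(lo,len(p),cv2.minAreaRect(p),np.percentile(p,1,0),np.percentile(p,99,0))
E
```

```text
t: 0.72
tcp_pos: [0.3273, -0.367, 0.2208]
tool_rot: [-3.141, -0.0, 0.773]
contact_force: [-0.2, 0.0, 1.0]
finger_gap: 0.0855
grip_force: 0.0
t: 1.35
tcp_pos: [0.4457, -0.1996, 0.2109]
tool_rot: [-3.141, -0.0, 1.173]
contact_force: [0.0, -0.2, 0.1]
finger_gap: 0.0854
grip_force: 0.0
t: 1.98
tcp_pos: [0.5642, -0.0321, 0.2007]
tool_rot: [-3.141, -0.0, 1.574]
contact_force: [-0.5, -0.6, 0.6]
finger_gap: 0.0851
grip_force: 0.0
t: 2.6
tcp_pos: [0.5637, -0.0339, 0.2014]
tool_rot: [3.141, 0.0, 1.57]
contact_force: [-0.3, -0.1, -0.7]
finger_gap: 0.0855
grip_force: 0.0
[ 0.56374359 -0.0338134   0.20141548] [3.14141576e+00 1.02456983e-04 1.57009346e+00]
0.031 15127 ((620.6630859375, -30.408462524414062), (368.1640625, 162.13197326660156), 5.138558864593506) [ 443.83194 -108.45365] [758.9054    44.585987]
0.066 33644 ((563.4395141601562, -37.51313781738281), (108.22520446777344, 150.4709930419922), 89.09187316894531) [490.1945  -89.92735] [636.6814    15.657045]
0.092 1330 ((563.5702514648438, -37.50104522705078), (44.62247848510742, 11.635229110717773), 89.56550598144531) [557.7059  -57.93597] [569.33466  -15.819734]
```

View pics/w1.png

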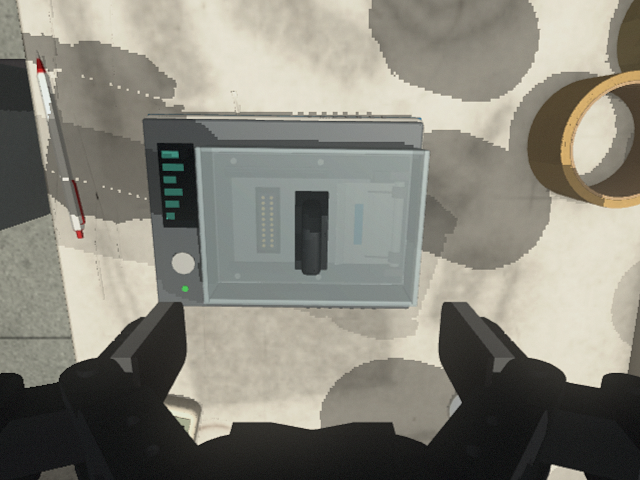

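Wrist view: reader at (285,210), cover grip at about (312,232), fingers well aligned either side in x. Grip centre (0.5636, -0.0375).

```bash
python3 -m crank '[[[0,-0.1,-3,0,0,0],[0,-0.1,-3,0,0,0],[0,-0.1,-3,0,0,0],[0,-0.05,-2.5,0,0,0],[0,0,-1.2,0,0,0]]]' 1
python3 -m crank '[[[0,0,0,0,0,0],[0,0,0,0,0,0],[0,0,0,0,0,0],[0,0,0,0,0,0],[0,0,0,0,0,0]]]' -1
python3 -m crank '[[[0,0,0,0,0,0],[0,0,0,0,0,0],[0,0,0,0,0,0],[0,0,0,0,0,0],[0,0,0,0,0,0]]]'
```

```text
t: 3.28
tcp_pos: [0.5629, -0.0368, 0.0728]
tool_rot: [-3.139, -0.001, 1.571]
contact_force: [0.1, 0.0, -0.3]
finger_gap: 0.085
grip_force: 0.0
t: 3.9
tcp_pos: [0.5644, -0.0371, 0.0752]
tool_rot: [3.14, 0.0, 1.571]
contact_force: [-0.6, 0.1, 5.2]
finger_gap: 0.0103
grip_force: 60.3
t: 4.53
tcp_pos: [0.5644, -0.037, 0.0752]
tool_rot: [3.141, 0.0, 1.571]
contact_force: [-2.1, -0.1, 5.4]
finger_gap: 0.0103
grip_force: 60.5
```

```bash
python3 -m crank '[[[0,0,0.6,0,0,0],[0,0,0.8,0,0,0],[0,0,1,0,0,0],[0,0,1.5,0,0,0],[0,0,2,0,0,0]]]'
python3 -m crank '[[[0,0,2,0,0,0],[0.1,-1,1.5,0,0,0],[0.2,-2.2,1,0,0,0],[0.4,-3.4,0,0,0,0],[0.5,-4,0,0,0,0]]]'
python3 -m crank '[[[0.5,-4.5,0,0,0,0],[0.5,-4.5,0,0,0,0],[0.5,-4.5,0,0,0,0],[0.4,-4,0,0,0,0],[0.2,-2,0,0,0,0]]]'
python3 - <<'E'
from h import *
s=read_state();print(s['tcp_pos'],s['contact_force'],s['finger_gap'],s['grip_force'])
d=snap('scene','s1.png')
E
```

```text
t: 5.15
tcp_pos: [0.5637, -0.0369, 0.1343]
tool_rot: [-3.141, -0.0, 1.571]
contact_force: [0.6, 0.2, -1.8]
finger_gap: 0.0108
grip_force: 59.4
t: 5.78
tcp_pos: [0.5757, -0.1451, 0.1784]
tool_rot: [-3.141, 0.0, 1.571]
contact_force: [0.6, -0.2, -1.8]
finger_gap: 0.0107
grip_force: 59.4
t: 6.4
tcp_pos: [0.5955, -0.342, 0.1777]
tool_rot: [-3.141, 0.0, 1.568]
contact_force: [0.2, 0.9, -1.9]
finger_gap: 0.0108
grip_force: 59.4
[ 0.59554665 -0.34196593  0.17766781] [ 0.1903303   0.87148262 -1.88230714] 0.010792942574630924 59.4207626581192
```

View pics/s1.png

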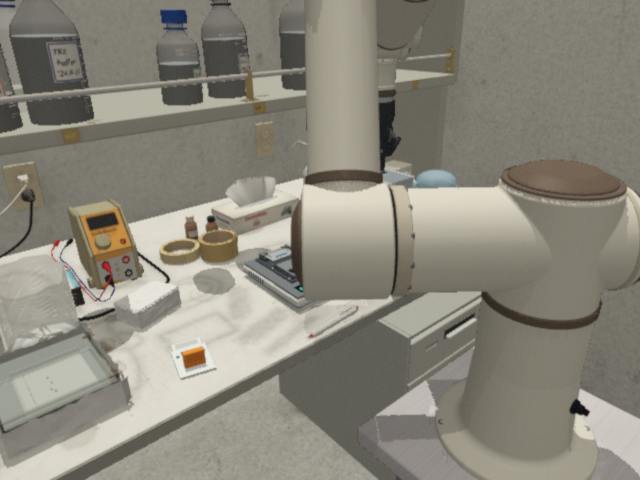

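Cover is held (blue-grey edge at (395,180)), reader bed now bare at (285,265). Quick clearance check for the timer and beaker, while moving to hover.

```bash
python3 -m crank '[[[0.45,-2.8,-2,0,0,0],[0,0,-1,0,0,0],[0,0,0,0,0,0],[0,0,0,0,0,0],[0,0,0,0,0,0]]]'
python3 - <<'E'
from h import *
d=load('scene0.png');w=world(d)
for n,b in(('timer',(378,250,420,280)),('beaker',(298,205,326,242))):
    q=w[b[1]:b[3],b[0]:b[2]].reshape(-1,3);q=q[(q[:,2]>.012)&(q[:,2]<.08)&(q[:,0]>.3)&(q[:,1]>-.5)]
    print(n,len(q),np.percentile(q,3,0).round(3),np.percentile(q,97,0).round(3))
print('footprint free pts: max z in cover area in scene0')
m=(abs(w[...,0]-.6)<.085)&(abs(w[...,1]+.37)<.065)
print(m.sum(),np.percentile(w[m][:,2],[5,50,95,100]) if m.any() else '')
E
```

```text
t: 7.08
tcp_pos: [0.6018, -0.3656, 0.1494]
tool_rot: [3.14, 0.001, 1.572]
contact_force: [0.3, 0.9, -0.9]
finger_gap: 0.0107
grip_force: 59.5
timer 408 [ 0.392 -0.272  0.013] [ 0.45  -0.208  0.02 ]
beaker 589 [ 0.687 -0.345  0.015] [ 0.852 -0.196  0.067]
footprint free pts: max z in cover area in scene0
41 [-0.00171451 -0.00030458  0.0015829   0.00219139]
```

```bash
python3 -m crank '[[[0,-0.3,-2.5,0,0,0],[0,0,-2.5,0,0,0],[0,0,-2.5,0,0,0],[0,0,-1.5,0,0,0],[0,0,-0.8,0,0,0]]]'
python3 -m crank '[[[0,0,-0.3,0,0,0],[0,0,-0.3,0,0,0],[0,0,-0.2,0,0,0],[0,0,0,0,0,0],[0,0,0,0,0,0]]]'
```

```text
t: 7.7
tcp_pos: [0.6014, -0.3686, 0.0499]
tool_rot: [-3.141, -0.0, 1.571]
contact_force: [0.3, 0.2, -1.8]
finger_gap: 0.0109
grip_force: 59.5
t: 8.32
tcp_pos: [0.6015, -0.369, 0.0426]
tool_rot: [3.141, 0.0, 1.571]
contact_force: [-0.8, -0.6, -1.6]
finger_gap: 0.0108
grip_force: 59.5
```

```bash
python3 -m crank '[[[0,0,-0.1,0,0,0],[0,0,-0.1,0,0,0],[0,0,0,0,0,0],[0,0,0,0,0,0],[0,0,0,0,0,0]]]'
```

```text
t: 8.95
tcp_pos: [0.6015, -0.3691, 0.0413]
tool_rot: [3.141, 0.0, 1.571]
contact_force: [-4.0, 1.7, 5.6]
finger_gap: 0.0109
grip_force: 60.5
```

```bash
python3 -m crank '[[[0,0,0,0,0,0],[0,0,0,0,0,0],[0,0,0,0,0,0],[0,0,0.5,0,0,0],[0,0,1.5,0,0,0]]]' 1
python3 -m crank '[[[0,0,3,0,0,0],[0,0,4.5,0,0,0],[-0.3,2,4,0,0,0],[-0.5,4,2,0,0,0],[-0.8,5,1,0,0,0]]]'
python3 -m crank '[[[-0.8,5,0,0,0,0],[-0.8,5,0,0,0,0],[-0.8,4.5,0,0,0,0],[-0.8,4.5,0,0,0,0],[-0.5,2,0,0,0,0]]]'
python3 -m crank '[[[0,0,0,0,0,0],[0,0,0,0,0,0],[0,0,0,0,0,0],[0,0,0,0,0,0],[0,0,0,0,0,0]]]'
python3 - <<'E'
from h import *
d=snap('wrist','w2.png');w=world(d)
for lo,hi in((.032,.036),(.0365,.0395),(.041,.0435),(.0455,.050)):
    m=(w[...,2]>lo)&(w[...,2]<hi);m[300:]=0;p=(w[m][:,:2]*1000).astype(np.float32)
    if len(p)>5: print(lo,len(p),cv2.minAreaRect(p),np.percentile(p,1,0),np.percentile(p,99,0))
E
```

```text
t: 9.57
tcp_pos: [0.6008, -0.3685, 0.06]
tool_rot: [-3.14, -0.001, 1.571]
contact_force: [0.8, 0.1, -0.3]
finger_gap: 0.0853
grip_force: 0.0
t: 10.2
tcp_pos: [0.5861, -0.2591, 0.2089]
tool_rot: [3.137, 0.003, 1.57]
contact_force: [-0.4, 0.6, 0.1]
finger_gap: 0.0854
grip_force: 0.0
t: 10.82
tcp_pos: [0.5482, -0.047, 0.2066]
tool_rot: [3.14, 0.0, 1.573]
contact_force: [0.1, -0.8, -0.0]
finger_gap: 0.0858
grip_force: 0.0
t: 11.45
tcp_pos: [0.5484, -0.0494, 0.2052]
tool_rot: [-3.141, -0.0, 1.57]
contact_force: [-1.4, -0.3, 0.2]
finger_gap: 0.0854
grip_force: 0.0
0.032 21554 ((612.255615234375, -31.002471923828125), (350.84930419921875, 161.1786651611328), 5.0396504402160645) [ 445.20508 -107.16323] [738.80743  33.78664]
0.0365 7061 ((633.9256591796875, -23.855865478515625), (298.8133544921875, 119.73413848876953), 11.036218643188477) [495.6242  -83.96659] [749.5249   44.25315]
0.041 2227 ((637.0096435546875, -19.24897003173828), (288.4005126953125, 100.96080780029297), 13.155634880065918) [503.71094 -75.51602] [757.9229    54.945457]
0.0455 3019 ((643.7469482421875, -20.159210205078125), (270.8871765136719, 103.60441589355469), 13.448528289794922) [580.8926  -75.61679] [775.92114  57.17746]
```

View pics/w2.png

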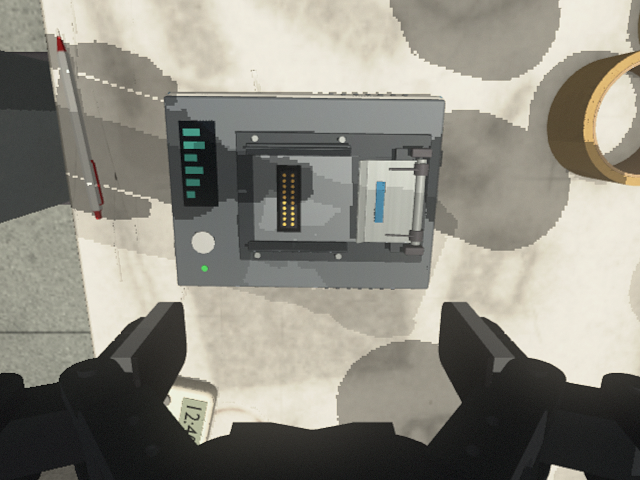

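Wrist view: bare reader; contact strip at (288,199), rails at y-rows 148 and 245, clip plate (357–420, 160–243), timer bottom left at (195,410). Fit the reader pose.

Run:
```python
from h import *
d=load('w2.png');w=world(d);g=cv2.cvtColor(d['image'],cv2.COLOR_RGB2GRAY)
def box(u0,v0,u1,v1):
    m=np.zeros((480,640),bool);m[v0:v1,u0:u1]=1;return m
def rep(n,m):
    p=(w[m][:,:2]*1000).astype(np.float32);print(n,len(p),[np.round(x,2) for x in cv2.minAreaRect(p)],np.percentile(p,[.5,99.5],axis=0).round(1).tolist(), 'z',np.nanmedian(w[m][:,2]).round(4))
W=box(150,85,455,300)
rep('deck',W&(w[...,2]>.028)&(w[...,2]<.037))
rep('framed',W&(g<75)&(w[...,2]>.03)&(w[...,2]<.06)&box(225,120,450,270))
rep('strip',box(265,155,315,240)&(g<60)&(w[...,2]>.036))
rep('gold',box(265,155,315,240)&(cv2.cvtColor(d['image'],cv2.COLOR_RGB2HSV)[...,1]>100)&(w[...,2]>.036))
rep('clip',box(352,150,415,255)&(g>130)&(w[...,2]>.042))
rep('floor',box(305,165,345,235)&(w[...,2]>.03))
m=box(330,150,440,255)
# profile along x at y~reader centre
c=w[195:205,300:440];
for x in np.arange(.56,.65,.004):
    s=c[(c[...,0]>x)&(c[...,0]<x+.004)]; print(round(x+.002,3),np.nanmedian(s[:,2]).round(4) if len(s) else None,end='; ')
print()
# y profile across rails at x .53-.54
for y in np.arange(-.088,.02,.004):
    s=w[W&(w[...,0]>.525)&(w[...,0]<.57)&(w[...,1]>y)&(w[...,1]<y+.004)]; print(round(y+.002,3),np.nanmedian(s[:,2]).round(4) if len(s) else None,end='; ')
# rail edges yaw: gray edges
s=read_state();print(s['tcp_pos'],s['tool_rot'])
for f in ('scene0.png','side0.png'):
    pass
```

```text
deck 37922 [array([542.13, -37.69]), array([144.22, 200.58]), np.float64(89.1)] [[443.7, -108.5], [641.2, 33.9]] z 0.0327
framed 6955 [array([562.46, -37.39]), array([ 96.14, 158.65]), np.float64(88.77)] [[484.5, -83.2], [639.9, 11.3]] z 0.037
strip 1084 [array([531.3 , -37.13]), array([49.51, 18.23]), np.float64(89.79)] [[522.2, -61.7], [539.8, -12.5]] z 0.0395
gold 247 [array([531.02, -37.07]), array([38.24,  8.94]), np.float64(88.95)] [[526.5, -56.1], [535.5, -18.1]] z 0.0404
clip 4138 [array([602.39, -38.86]), array([61.  , 42.81]), np.float64(89.78)] [[581.4, -68.1], [621.6, -8.5]] z 0.0443
floor 2791 [array([557.99, -38.49]), array([52.11, 29.55]), np.float64(89.92)] [[543.3, -64.2], [572.5, -12.5]] z 0.0365
0.562 0.0365; 0.566 0.0365; 0.57 0.0365; 0.574 0.0368; 0.578 0.0364; 0.582 0.0466; 0.586 0.0451; 0.59 0.0442; 0.594 0.0445; 0.598 0.0451; 0.602 0.0443; 0.606 0.0441; 0.61 0.0442; 0.614 0.0441; 0.618 0.0442; 0.622 0.0452; 0.626 0.0468; 0.63 0.037; 0.634 0.033; 0.638 0.0322; 0.642 0.0319; 0.646 0.0205; 0.65 None; 
-0.086 0.0346; -0.082 0.0363; -0.078 0.0368; -0.074 0.0434; -0.07 0.0395; -0.066 0.0365; -0.062 0.0365; -0.058 0.0368; -0.054 0.0371; -0.05 0.0369; -0.046 0.0368; -0.042 0.0371; -0.038 0.0369; -0.034 0.0369; -0.03 0.037; -0.026 0.0368; -0.022 0.0371; -0.018 0.0369; -0.014 0.0366; -0.01 0.0365; -0.006 0.0373; -0.002 0.0434; 0.002 0.0388; 0.006 0.0363; 0.01 0.0347; 0.014 0.0321; 0.018 0.0322; [ 0.54837833 -0.04925261  0.20521295] [-3.14144606e+00 -3.21583642e-05  1.57031138e+00]
```

```bash
python3 -m crank '[[[-1,2.5,0,0,0,-0.02],[-1.5,4,0,0,0,-0.02],[-1.5,4,0,0,0,-0.02],[-1.5,4,0,0,0,-0.02],[-1.5,4,0,0,0,-0.02]]]' 1
python3 -m crank '[[[-1.5,4,0,0,0,-0.02],[-1.5,4,0,0,0,-0.02],[-1.1,3,0,0,0,-0.02],[-1,2.3,-2,0,0,-0.03],[0,0,-1.5,0,0,0]]]'
python3 -m crank '[[[0,0,0,0,0,0],[0,0,0,0,0,0],[0,0,0,0,0,0],[0,0,0,0,0,0],[0,0,0,0,0,0]]]'
python3 - <<'E'
from h import *
d=snap('wrist','w3.png');w=world(d);g=d['image']
hsv=cv2.cvtColor(g,cv2.COLOR_RGB2HSV);h=np.zeros((480,640),bool);h[:330]=1
def rep(n,m):
    p=(w[m][:,:2]*1000).astype(np.float32)
    if len(p)>5: print(n,len(p),[np.round(x,2) for x in cv2.minAreaRect(p)],p.mean(0),'z',np.nanmedian(w[m][:,2]).round(4))
o=h&(hsv[...,1]>150)&(hsv[...,0]<22)
rep('orange',o);rep('top',o&(w[...,2]>.029))
near=np.hypot(w[...,0]-.44,w[...,1]-.266)<.07
rep('plate',h&near&(w[...,2]>.0015)&(w[...,2]<.007))
s=read_state();print(s['tcp_pos'],s['tool_rot'])
E
```

```text
t: 12.12
tcp_pos: [0.4778, 0.1372, 0.2054]
tool_rot: [3.141, -0.0, 1.47]
contact_force: [0.7, 0.2, 0.4]
finger_gap: 0.0857
grip_force: 0.0
t: 12.75
tcp_pos: [0.4266, 0.2701, 0.1695]
tool_rot: [-3.141, 0.0, 1.384]
contact_force: [-0.5, -0.3, 0.6]
finger_gap: 0.0853
grip_force: 0.0
t: 13.38
tcp_pos: [0.4276, 0.269, 0.1706]
tool_rot: [3.141, -0.0, 1.381]
contact_force: [-0.4, -0.1, -0.4]
finger_gap: 0.0854
grip_force: 0.0
orange 912 [array([453.79, 346.74]), array([182.88,  87.33]), np.float64(47.46)] [nan nan] z 0.0321
top 834 [array([434.54, 324.97]), array([147.06,  14.79]), np.float64(81.98)] [429.9872 288.9417] z 0.0322
plate 7913 [array([452.5, 262.6]), array([60.11, 99.62]), np.float64(75.86)] [448.74435 265.05164] z 0.0032
[0.42748959 0.2690108  0.1704696 ] [ 3.14130018e+00 -1.30954887e-04  1.38064305e+00]
```

View pics/w3.png

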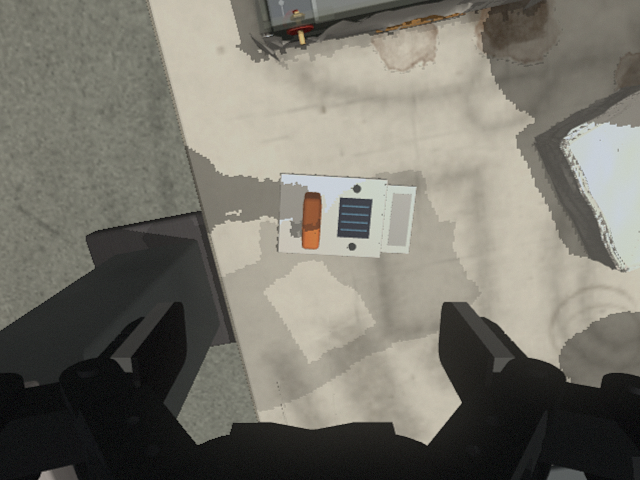

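Wrist view: cartridge at (347,216), orange grip at (312,220), tongue to the right at (398,218); pose (0.4525, 0.2626), yaw −0.247. Descend and grip.

```bash
python3 -m crank '[[[0,0,-3.5,0,0,-0.057],[0,0,-4,0,0,0],[0,0,-4,0,0,0],[0,0,-3,0,0,0],[0,0,-1.7,0,0,0]]]' 1
python3 -m crank '[[[0,0,0,0,0,0],[0,0,0,0,0,0],[0,0,0,0,0,0],[0,0,0,0,0,0],[0,0,0,0,0,0]]]' -1
python3 -m crank '[[[0,0,0,0,0,0],[0,0,0,0,0,0],[0,0,0.5,0,0,0],[0,0,1.5,0,0,0],[0,0,3,0,0,0]]]'
```

```text
t: 14.05
tcp_pos: [0.4264, 0.2688, 0.0067]
tool_rot: [-3.14, 0.001, 1.324]
contact_force: [-0.4, 0.3, -0.0]
finger_gap: 0.0853
grip_force: 0.0
t: 14.68
tcp_pos: [0.4283, 0.2694, 0.0093]
tool_rot: [3.14, -0.001, 1.324]
contact_force: [-0.0, -1.4, 4.4]
finger_gap: 0.0111
grip_force: 60.1
t: 15.3
tcp_pos: [0.4261, 0.2686, 0.0583]
tool_rot: [-3.139, 0.002, 1.324]
contact_force: [0.0, 0.3, -0.6]
finger_gap: 0.0108
grip_force: 59.3
```

```bash
python3 -m crank '[[[0,-1,3,0,0,0],[0.5,-2.5,3,0,0,0.03],[0.8,-3.5,1,0,0,0.03],[0.8,-3.5,0,0,0,0.03],[0.8,-3.5,0,0,0,0.03]]]'
python3 -m crank '[[[0.8,-3.5,0,0,0,0.03],[0.8,-3.5,0,0,0,0.03],[0.8,-3.5,0,0,0,0.03],[1,-3.5,0,0,0,0.024],[1,-2.7,0,0,0,0]]]'
python3 -m crank '[[[0,0,0,0,0,0],[0,0,0,0,0,0],[0,0,0,0,0,0],[0,0,0,0,0,0],[0,0,0,0,0,0]]]'
python3 - <<'E'
from h import *
s=read_state();print(s['tcp_pos'],s['tool_rot'],s['contact_force'])
d=snap('wrist','w4.png');e=snap('side','s4.png')
c=px(e,[.53,-.037,.08]).astype(int);print(c)
k=cv2.imread('pics/s4.png')[c[1]-75:c[1]+75,c[0]-65:c[0]+65]
k=cv2.resize(k,None,fx=2.6,fy=2.6,interpolation=cv2.INTER_CUBIC)
a=cv2.resize(cv2.imread('pics/w4.png'),(450,338))
o=np.zeros((400,800,3),np.uint8);o[:338,:450]=a;o[:390,455:455+338]=k[:390,:338]
cv2.imwrite('pics/c4.png',o)
E
```

```text
t: 15.92
tcp_pos: [0.4566, 0.128, 0.1294]
tool_rot: [3.14, -0.0, 1.445]
contact_force: [0.7, 0.9, -1.1]
finger_gap: 0.0107
grip_force: 59.3
t: 16.55
tcp_pos: [0.5006, -0.0393, 0.1292]
tool_rot: [3.141, 0.0, 1.557]
contact_force: [0.2, -0.5, -0.1]
finger_gap: 0.0108
grip_force: 59.3
t: 17.18
tcp_pos: [0.5002, -0.0375, 0.1283]
tool_rot: [-3.141, -0.0, 1.559]
contact_force: [0.9, -0.2, -0.6]
finger_gap: 0.011
grip_force: 59.3
[ 0.50022353 -0.03748355  0.12829963] [-3.14149703e+00 -3.72845087e-05  1.55851976e+00] [ 0.94302276 -0.20877036 -0.64787761]
[297 251]
```

View pics/c4.png

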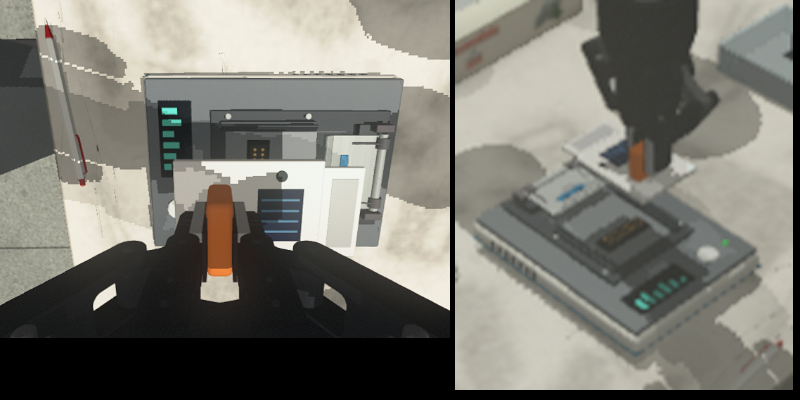

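Left half (wrist): cartridge held straight over the bed, +y edge at row ~162, tongue tip at col ~362; right (side): cartridge above the reader, level. Now the in-hand pose from depth.

Run:
```python
from h import *
d=load('w4.png');w=world(d);g=cv2.cvtColor(d['image'],cv2.COLOR_RGB2GRAY)
z=w[...,2]
m=(z>.105)&(z<.128)&(w[...,0]>.45)&(w[...,0]<.60)&(w[...,1]<.02)
# plane fit on plate ahead of grip
pl=m&(w[...,0]>.52)&(w[...,0]<.552)&(w[...,1]>-.05)
p=w[pl];A=np.c_[p[:,:2]-[.536,-.03],np.ones(len(p))];c=np.linalg.lstsq(A,p[:,2],rcond=None)[0];print('plate plane dz/dx,dz/dy,z',c.round(4),len(p))
# +y edge: for columns bins of x the max y
def edge(x0,x1):
    X=[];Y=[]
    for x in np.arange(x0,x1,.002):
        s=m&(w[...,0]>x)&(w[...,0]<x+.002)
        if s.sum()>5: X.append(x+.001);Y.append(w[s][:,1].max())
    return np.array(X),np.array(Y)
X,Y=edge(.46,.548);f=np.polyfit(X-.5,Y,1);print('edge slope',f[0].round(4),'y at .5',f[1].round(4),np.std(Y-np.polyval(f,X-.5)).round(5))
X,Y=edge(.558,.574);print('tongue +y edge',Y.round(4))
T=[w[m&(w[...,1]>y)&(w[...,1]<y+.002)][:,0].max() for y in np.arange(-.05,-.014,.002)];print('tip x',np.round(T,4))
T=[w[m&(w[...,1]>y)&(w[...,1]<y+.002)][:,0].min() for y in np.arange(-.03,-.008,.002)];print('rear x',np.round(T,4))
# reader in same frame: strip gold, +y rail, deck edge
W=(w[...,0]>.43)&(w[...,0]<.66)&(w[...,1]>-.12)&(w[...,1]<.05)
D=W&(z>.028)&(z<.037)
print('deck max y',[w[D&(w[...,0]>x)&(w[...,0]<x+.01)][:,1].max().round(4) for x in np.arange(.45,.64,.02)],'min x',np.percentile(w[D][:,0],[.2,99.8]))
L=W&(z>.0435)&(z<.05)&(w[...,0]>.57)&(g>120)
print('clip lip x min',[w[L&(w[...,1]>y)&(w[...,1]<y+.004)][:,0].min().round(4) for y in np.arange(-.03,-.01,.004)],'clip ymax',np.percentile(w[L][:,1],99.5))
d2=load('w2.png');w2=world(d2);W2=(w2[...,0]>.43)&(w2[...,0]<.66)&(w2[...,1]>-.12)&(w2[...,1]<.05);D2=W2&(w2[...,2]>.028)&(w2[...,2]<.037)
print('w2 deck y max/min',[(w2[D2&(w2[...,0]>x)&(w2[...,0]<x+.01)][:,1].max().round(4),w2[D2&(w2[...,0]>x)&(w2[...,0]<x+.01)][:,1].min().round(4)) for x in np.arange(.45,.64,.03)],np.percentile(w2[D2][:,0],[.2,99.8]))
```

```text
plate plane dz/dx,dz/dy,z [-0.0099 -0.0206  0.1223] 9054
edge slope -0.0132 y at .5 -0.0079 8e-05
tongue +y edge [-0.0128 -0.0125 -0.0129 -0.0128 -0.0128 -0.0129 -0.0129 -0.0129]
tip x [0.5764 0.5765 0.5763 0.5764 0.5763 0.5771 0.5765 0.5767 0.5767 0.5768
 0.5766 0.5766 0.5769 0.5771 0.5771 0.5769 0.5769 0.577 ]
rear x [0.4767 0.4769 0.477  0.477  0.4769 0.4767 0.477  0.4772 0.4771 0.4768
 0.477 ]
deck max y [np.float64(0.0354), np.float64(0.0351), np.float64(0.0349), np.float64(0.0346), np.float64(0.0344), np.float64(0.0341), np.float64(0.0338), np.float64(0.0336), np.float64(0.0333), np.float64(0.033)] min x [0.44243899 0.64184861]
clip lip x min [np.float64(0.5812), np.float64(0.5811), np.float64(0.5809), np.float64(0.5809), np.float64(0.581)] clip ymax -0.008327526446273548
w2 deck y max/min [(np.float64(0.0354), np.float64(-0.1074)), (np.float64(0.0346), np.float64(-0.1083)), (np.float64(0.0346), np.float64(-0.1082)), (np.float64(0.0339), np.float64(-0.1093)), (np.float64(0.0339), np.float64(-0.1094)), (np.float64(0.0331), np.float64(-0.1102)), (np.float64(0.0324), np.float64(-0.1101))] [0.44290145 0.64182554]
```

Run:
```python
from h import *
def plane(w,m,n):
    p=w[m];c0=np.nanmean(p,0)
    for _ in range(4):
        A=np.c_[p[:,:2]-c0[:2],np.ones(len(p))];c=np.linalg.lstsq(A,p[:,2],rcond=None)[0];r=p[:,2]-A@c;p=p[abs(r)<2.5*r.std()+1e-5]
    print(n,len(p),c0.round(3),c.round(4),'rms',r.std().round(5))
for f in('w2.png','w4.png','w3.png','s4.png'):
    d=load(f);w=world(d);z=w[...,2];x=w[...,0];y=w[...,1]
    plane(w,(z>.028)&(z<.037)&(x>.445)&(x<.64)&(y>-.105)&(y<.03),f+' deck')
    plane(w,(abs(z)<.006)&(x>.4)&(x<.6)&(y>.05)&(y<.2),f+' bench')
    if f in('w4.png','s4.png'):
        plane(w,(z>.112)&(z<.128)&(x>.52)&(x<.552)&(y>-.066)&(y<-.01),f+' plate')
        plane(w,(z>.112)&(z<.126)&(x>.560)&(x<.575)&(y>-.06)&(y<-.016),f+' tongue')
    if f=='w3.png':
        plane(w,(z>.0015)&(z<.006)&(np.hypot(x-.462,y-.26)<.025),'w3 plate on bench')
```

```text
w2.png deck 34161 [ 0.53  -0.032  0.034] [ 0.0065 -0.0017  0.0336] rms 0.00189
w2.png bench 20440 [ 0.5    0.078 -0.002] [-0.     -0.0012 -0.0018] rms 0.00074
w4.png deck 33656 [ 0.53  -0.005  0.033] [ 0.0058 -0.0062  0.0334] rms 0.00179
w4.png bench 28803 [ 0.499  0.074 -0.002] [ 0.0001 -0.0005 -0.0018] rms 0.00069
w4.png plate 9059 [ 0.537 -0.031  0.122] [-0.0104 -0.0076  0.1223] rms 0.0006
w4.png tongue 4114 [ 0.567 -0.037  0.12 ] [-0.0038 -0.0031  0.1203] rms 0.00054
w3.png deck 272 [0.591 0.026 0.032] [0.0058 0.037  0.0322] rms 0.00055
w3.png bench 25205 [ 0.487  0.145 -0.002] [ 0.0001 -0.0001 -0.0018] rms 0.00063
w3 plate on bench 3218 [0.461 0.261 0.003] [-0.007   0.0032  0.0033] rms 0.00072
s4.png deck 1437 [ 0.5   -0.028  0.035] [0.0024 0.0009 0.0348] rms 0.00134
s4.png bench 5164 [0.495 0.128 0.001] [0.0008 0.0009 0.0008] rms 0.00146
s4.png plate 132 [ 0.538 -0.027  0.125] [-0.0085 -0.0087  0.1249] rms 0.00127
s4.png tongue 84 [ 0.567 -0.038  0.123] [-0.0065 -0.001   0.1229] rms 0.00123
```

```bash
python3 -m crank '[[[0,0.08,-1.5,0,0.03,0],[0,0,-2,0,0.035,0],[0,0,-2,0,0,0],[0,0,-1.2,0,0,0],[0,0,-0.5,0,0,0]]]'
python3 -m crank '[[[0,0,-0.1,0,0,0],[0,0,-0.1,0,0,0],[0,0,0,0,0,0],[0,0,0,0,0,0],[0,0,0,0,0,0]]]'
python3 - <<'E'
from h import *
s=read_state();print(s['tcp_pos'],s['tool_rot'],s['contact_force'],s['torque'])
from scipy.spatial.transform import Rotation as R
r=R.from_euler('xyz',s['tool_rot']).as_matrix();print('closing axis (cart x):',-r[:,1])
E
```

```text
t: 17.9
tcp_pos: [0.5, -0.037, 0.0557]
tool_rot: [-3.076, 0.001, 1.558]
contact_force: [0.4, 1.2, 0.2]
finger_gap: 0.0108
grip_force: 59.3
t: 18.52
tcp_pos: [0.5005, -0.0372, 0.0545]
tool_rot: [-3.077, 0.001, 1.558]
contact_force: [0.0, 0.8, 1.0]
finger_gap: 0.0108
grip_force: 59.3
[ 0.50046322 -0.03716074  0.05449654] [-3.07692853e+00  9.41338803e-04  1.55783777e+00] [0.01544842 0.79308636 1.01718402] [ 0.01215603 -0.00585116  0.00423488]
closing axis (cart x): [-0.99782543  0.01299194  0.06461904]
```

```bash
python3 -m crank '[[[0.2,0,-0.02,0,0,0],[0.3,-0.01,-0.03,0,0,0],[0.3,0,-0.02,0,0,0],[0.3,-0.01,-0.02,0,0,0],[0.1,0,0,0,0,0]]]'
python3 - <<'E'
from h import *
d=snap('wrist','w5.png');w=world(d);z=w[...,2]
g=cv2.cvtColor(d['image'],cv2.COLOR_RGB2GRAY)
W=(w[...,1]>-.05)&(w[...,1]<-.012)
p=w[W&(z>.035)&(z<.06)&(w[...,0]>.53)&(w[...,0]<.62)]
for x in np.arange(.53,.616,.003):
    s=p[(p[:,0]>x)&(p[:,0]<x+.003)]; print(round(x+.0015,4),(np.median(s[:,2])+.0018).round(4) if len(s) else None,end='; ')
E
```

```text
t: 19.15
tcp_pos: [0.5126, -0.0373, 0.0534]
tool_rot: [-3.077, 0.001, 1.558]
contact_force: [-0.4, -0.2, -0.5]
finger_gap: 0.0108
grip_force: 59.3
0.5315 0.0478; 0.5345 0.0478; 0.5375 0.0477; 0.5405 0.0475; 0.5435 0.0474; 0.5465 0.0472; 0.5495 0.0469; 0.5525 0.0467; 0.5555 0.0464; 0.5585 0.046; 0.5615 0.0458; 0.5645 0.0456; 0.5675 0.0436; 0.5705 0.0432; 0.5735 0.0431; 0.5765 0.0429; 0.5795 0.0428; 0.5825 0.0483; 0.5855 0.0472; 0.5885 0.046; 0.5915 0.0459; 0.5945 0.0462; 0.5975 0.0464; 0.6005 0.0461; 0.6035 0.046; 0.6065 0.046; 0.6095 0.046; 0.6125 0.046; 0.6155 0.046;
```

```bash
python3 -m crank '[[[0.3,0,-0.01,0,0,0],[0.4,-0.01,-0.01,0,0,0],[0.4,0,-0.01,0,0,0],[0.3,-0.01,-0.01,0,0,0],[0.2,0,0,0,0,0]]]'
python3 -m crank '[[[0.05,0,0,0,0,0],[0.05,0,0,0,0,0],[0,0,0,0,0,0],[0,0,0,0,0,0],[0,0,0,0,0,0]]]'
```

```text
t: 19.82
tcp_pos: [0.5286, -0.0375, 0.053]
tool_rot: [-3.077, 0.001, 1.558]
contact_force: [-0.4, 0.4, -0.6]
finger_gap: 0.0106
grip_force: 59.3
t: 20.45
tcp_pos: [0.5293, -0.0375, 0.053]
tool_rot: [-3.077, 0.001, 1.558]
contact_force: [0.5, -0.0, 1.2]
finger_gap: 0.011
grip_force: 59.3
```

```bash
python3 -m crank '[[[0.05,0,0,0,0,0],[0.05,0,0,0,0,0],[0.03,0,0,0,0,0],[0,0,0,0,0,0],[0,0,0,0,0,0]]]'
python3 -m crank '[[[0.05,0,0,0,0,0],[0.05,0,0,0,0,0],[0,0,0,0,0,0],[0,0,0,0,0,0],[0,0,0,0,0,0]]]'
```

```text
t: 21.08
tcp_pos: [0.5306, -0.0375, 0.053]
tool_rot: [-3.077, 0.001, 1.558]
contact_force: [-0.7, -0.2, -0.1]
finger_gap: 0.0112
grip_force: 59.2
t: 21.7
tcp_pos: [0.5313, -0.0374, 0.0528]
tool_rot: [-3.076, 0.001, 1.558]
contact_force: [-1.2, -0.4, -1.6]
finger_gap: 0.0109
grip_force: 59.2
```

```bash
python3 -m crank '[[[0.05,0,0,0,0,0],[0.05,0,0,0,0,0],[0,0,0,0,0,0],[0,0,0,0,0,0],[0,0,0,0,0,0]]]'
```

```text
t: 22.32
tcp_pos: [0.5315, -0.0374, 0.0528]
tool_rot: [-3.074, 0.001, 1.558]
contact_force: [-5.9, 0.3, 1.9]
finger_gap: 0.0114
grip_force: 59.5
```

```bash
python3 -m crank '[[[-0.015,0,-0.11,0,-0.013,0],[-0.015,0,-0.11,0,-0.013,0],[-0.015,0,-0.11,0,-0.013,0],[-0.015,0,-0.11,0,-0.013,0],[-0.015,0,-0.11,0,-0.013,0]]]'
python3 -m crank '[[[0,0,-0.05,0,0,0],[0,0,-0.05,0,0,0],[0,0,-0.05,0,0,0],[0,0,0,0,0,0],[0,0,0,0,0,0]]]'
```

```text
t: 22.95
tcp_pos: [0.5309, -0.0374, 0.0479]
tool_rot: [-3.139, -0.0, 1.558]
contact_force: [-8.4, 1.0, 7.9]
finger_gap: 0.011
grip_force: 60.3
t: 23.58
tcp_pos: [0.5309, -0.0374, 0.0473]
tool_rot: [-3.138, -0.0, 1.558]
contact_force: [-12.2, 0.4, 13.7]
finger_gap: 0.0108
grip_force: 61.5
```

```bash
python3 -m crank '[[[-0.03,0,-0.04,0,-0.003,0],[0,0,0,0,0,0],[0,0,0,0,0,0],[0,0,0,0,0,0],[0,0,0,0,0,0]]]'
python3 - <<'E'
from h import *
d=snap('wrist','w6.png');w=world(d);z=w[...,2]
p=w[(w[...,1]>-.055)&(w[...,1]<-.012)&(z>.035)&(z<.06)]
for x in np.arange(.528,.63,.003):
    s=p[(p[:,0]>x)&(p[:,0]<x+.003)]; print(round(x+.0015,4),(np.median(s[:,2])+.0018).round(4) if len(s) else None,end='; ')
p=w[(w[...,0]>.545)&(w[...,0]<.58)&(z>.035)&(z<.06)]
print()
for y in np.arange(-.06,.006,.004):
    s=p[(p[:,1]>y)&(p[:,1]<y+.004)]; print(round(y+.002,4),(np.median(s[:,2])+.0018).round(4) if len(s) else None,end='; ')
e=snap('side','s6.png');c=px(e,[.56,-.15,.05]).astype(int)
k=cv2.imread('pics/s6.png')[150:330,200:420];k=cv2.resize(k,(440,360),interpolation=cv2.INTER_CUBIC)
a=cv2.imread('pics/w6.png')[60:420,130:490]
cv2.imwrite('pics/c6.png',np.hstack([a,k]))
E
```

```text
t: 24.2
tcp_pos: [0.5309, -0.0374, 0.0473]
tool_rot: [3.141, -0.0, 1.558]
contact_force: [-12.3, 1.0, 16.9]
finger_gap: 0.0108
grip_force: 61.8
0.5295 0.0436; 0.5325 0.0437; 0.5355 0.0437; 0.5385 0.0432; 0.5415 0.0431; 0.5445 0.0431; 0.5475 0.043; 0.5505 0.0431; 0.5535 0.0432; 0.5565 0.0433; 0.5595 0.0433; 0.5625 0.0434; 0.5655 0.0433; 0.5685 0.0433; 0.5715 0.0433; 0.5745 0.0432; 0.5775 0.0429; 0.5805 0.0434; 0.5835 0.0483; 0.5865 0.0464; 0.5895 0.0459; 0.5925 0.046; 0.5955 0.0464; 0.5985 0.0464; 0.6015 0.046; 0.6045 0.046; 0.6075 0.046; 0.6105 0.046; 0.6135 0.046; 0.6165 0.046; 0.6195 0.0461; 0.6225 0.0478; 0.6255 0.049; 0.6285 0.0483; 
-0.058 0.0428; -0.054 0.0431; -0.05 0.0433; -0.046 0.0434; -0.042 0.0433; -0.038 0.0433; -0.034 0.0433; -0.03 0.0434; -0.026 0.0432; -0.022 0.043; -0.018 0.0431; -0.014 0.043; -0.01 0.0426; -0.006 0.0388; -0.002 0.0449; 0.002 0.0405; 0.006 0.0381;
```

View pics/c6.png

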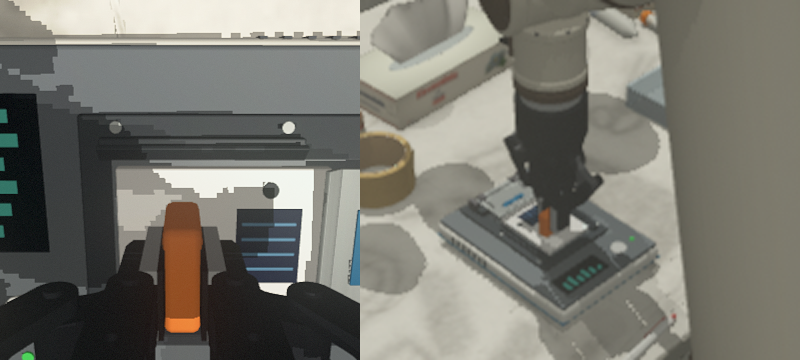

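The plate top is level at z = 0.043 and seated between the rails, with the clip still at its rest height of 0.046. The stop is in firm contact, and the cover stands on the bench (right edge of the side crop). Handing in.

```bash
python3 -c "
from workcell import *
print(sign_off())"
```

```text
the job is handed in; nothing more can be done
None
```

I set the cover down upright on the free bench and pushed the cartridge tongue home against the back stop with the clip still at rest height. The job is handed in at about 24 s, with the arm still gripping the cartridge and pressing it flat on the contacts (about 17 N down).

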